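# Press a tile into a serving board with the pedal press

### The job

Take the orange safety chock out from under the press pedal and put it in the white tub, and slide the wooden board in under the press until it sits square and fully home against the back stop, its tile still standing proud. Then push the pedal all the way down to its stop and hold it there for about a second, so that the press (not your fingers) sets the tile flush in the board, and let the pedal come up again; leave the board in the press and the chock in the tub. Do not push the press ram itself, and leave the jar, the tool pot and the bowl where they stand.

Things in the scene. Friction and masses are not known exactly. Their poses are not given: they have to be found in the camera images.
- press: Blue C-frame press bolted to the bench. Origin on the bench top below the ram, where the centre of the board's square part belongs; x points from the open front to the column at the back. Column x 95 to 155 mm, 70 mm wide, 170 mm high; overhanging arm 50 mm wide from x = -45 mm to the column, z 135 to 180 mm (nut to 196). The pedal is at y = -180 mm, a 50 mm high linkage housing behind it.
- press_home (a point): 20 mm above the press origin: where the top middle of the board's frame belongs. The board slides on the bench itself. Wooden back stop: face at x = +61 mm (press frame), 16 mm high; two wooden side cheeks, 16 mm high, form a pocket 131 mm wide (y -65.5 to +65.5) beyond x = 34 mm, flaring wider to x = 7 mm.
- ram: The press ram: an aluminium pad 80 x 80 x 14 mm under a 22 mm steel rod, moved by the pedal. Origin: centre of the pad's underside, 56 mm above the bench at rest, 20.4 mm with the pedal at its stop.
- pedal (a joint): Pedal angle in rad: 0 = up at rest, 0.27 = down on its stop. It springs back when released; about 15 N at the pad takes it down with the tile in the press. With the chock under it, it cannot go below half way.
- pedal_pad (a point): Middle of the black, yellow-ribbed tread on top of the pedal, 135 mm along it from the hinge and 8 mm above its hinge line; moves with it. The pedal is a steel plate 165 x 60 x 10 mm running from the hinge along the press's -x, sloping up to its free end (slope 0.32 rad at rest, 0.05 rad at the stop); the free end is about 95 mm high at rest.
- pedal_hinge (a point): Hinge axis of the pedal (along the press's y), 35 mm above the bench, at x = 60, y = -180 mm in the press frame.
- board: Dark wooden serving board with a square part 120 x 120 x 20 mm and a flat handle 26 mm wide and 18 mm thick running from x = -60 to x = -134 mm. Origin: centre of the square part's underside; x points from the handle to the far edge. About 0.5 kg with its tile.
- board_handle (a point): Top of the handle, 95 mm from the board's origin along -x: the place to grip.
- tile (a joint): How far (m) the blue glazed tile, 90 x 90 x 12 mm, has been pressed into the board: 0 = stands 8 mm proud of the frame (top 28 mm above the bench), 0.008 = flush. It sits tight (8 N to move it) and stays where it is pressed.
- chock: Orange block 36 x 120 x 45 mm (x, y, z), loose on the bench, lying across under the pedal; its -y end (in the press's frame) sticks out at least 45 mm beyond the pedal's side. Origin: centre of its underside; y along its length. 0.13 kg.
- tub: White open tub 150 x 150 x 60 mm high, walls and floor 4 mm, fixed to the bench, left or right of the work. Origin: centre of its underside.
- jar: Bystander: green glass glaze jar with a yellow cap, 66 mm across, 110 mm high. Origin: centre of its underside.
- pot: Bystander: white ceramic tool pot, 68 mm across, 85 mm high, with three handles sticking up to 150 mm. Origin: centre of its underside.
- bowl: Bystander: terracotta bowl, 130 mm across, 50 mm high. Origin: centre of its underside.
Not all that is in view belongs to the job. What is meant by the chock is not purple, and is the smaller of those in its own colour. Several things look just like the board: the one meant starts farthest to the robot's right.

How it is judged:
By the outcome, as a careful person would: the job done as asked, in the order asked, and still so for the second after the job is handed in, with the robot touching nothing.
It also fails if it takes over 70 s, if anything falls off the work surface, if the arm or the gripper's body presses on something with over 40 N, if the wrist force passes 120 N, or if a joint passes its speed limit or range.

### The arm

A 6-joint arm with a two-finger parallel gripper is mounted at the origin on the work surface. World frame = base frame: x ahead of the robot, y to its left, z up, the work surface at z = 0. Lengths are in m, angles in rad, forces in N, time in s.
With the tool pointing down it reaches from about 0.35 to 0.775 m from the base axis. Payload 5.5 kg.
Tool frame: the origin (TCP) lies at the very end of the fingers, on their centre line; the grasp point (between the pads) lies 19 mm behind it; z points along the fingers, y is the line along which they close (so a half turn about z gives the same grasp; the last joint's range is limited). The gripper opens to 85 mm and grips with 20 to 120 N. Pads are 22 mm wide; open, the fingers measure 114 mm over their backs; the gripper's body (76 mm by 85 mm) begins 54 mm behind the grasp point. The pads swing forward as they close: fully open they stand 13 mm farther back than shut.
Start: joints at [1.047, 0.313, 0.046, 1.304, 0, 1.431], TCP at [0.215, 0.533, 0.231] pointing down, gripper open.
Joint ranges: [-2.76, 2.76], [-0.86, 1.69], [-1.03, 1.26], [-2.2, 2.34], [-1.47, 1.5], [-3.14, 3.14]. Speed limits (rad/s): [2.57, 2.57, 3.14, 3.14, 3.14, 3.14].

### API

Orientations are given as a unit quaternion [w, x, y, z].
In Python, from workcell import get_state, read_camera, calibration, hand_in gives the robot as it stands.
- The arm moves only by the tool drive_tool, never from a script. Its argument "deltas" is a list that holds one entry, the list of rows, each a list of 7 numbers: the closure in counts, from 0 (fully open) to 255 (shut), then the shift along the tool's x, y, z in m, then the turn, a rotation vector about the tool's x, y, z in degrees. A call has 1 to 12 rows; each row is the pose to reach, as a shift and turn from the pose commanded when the call began, along the tool's axes at that moment; what a row does not reach only later rows make up. A row lasts 1/8 s, in which the tool goes at most 62.5 mm and 10.7 degrees, less where a joint would pass 70% of its speed; a pose out of reach is approached as far as the arm can. A call with a gripper value outside its range is refused whole. The fingers move at their own pace and stop on an object; "newtons" is the grip in N (left out, the last holds). Time passes only in rows, so rows that repeat a pose let the fingers close. It gives the time, the measured TCP pose, the force, the opening and the grip force at its end, in the units of the state.
- get_state(): the state, without advancing time (a new reading comes with each control period).
- read_camera(name): name is "scene" or "top"; returns (picture, depth): 480x640x3 uint8, red, green, blue; 480x640 float32, m along the optical axis (not along the pixel's ray), 0 where there is no reading.
- calibration(name): a dict with "mtx" (3x3 intrinsics, pixels), "world_from_camera" (4x4, takes a point from camera to world coordinates). Camera axes: x right, y up, looking along -z (the intrinsics and any distortion apply to the point x, -y, -z); pixel columns grow to the right and rows downward; lengths in m; the calibration is good to about 2 mm. A picture is of the moment at which its call begins. calibration takes no time and is no camera call.
- hand_in(): hands the job in; it is judged then, once.
The state is a dict: "clock": time; "joint_pos": joint angles; "qvel": joint speeds; "tau": joint torques, N m; "tcp_pos": TCP position; "orientation": TCP orientation; "wrist_force": force on the tool from outside, world axes, zero at the start; "ft_torque": the same for the moment, N m; "finger_gap": finger opening in m; "grip_force": force on a finger pad.
Only numpy, scipy, OpenCV 4.12 (cv2) and the standard library are available. Lean on these libraries where they do the work, as an engineer would, in place of code of your own. Each camera call takes 0.05 s, during which the arm holds its last target. There are 200 camera calls.

## Working session

There is one attempt and no reset: what is moved stays moved. The work goes in short steps, Python scripts to look and compute and a tool call to move; the robot and the scene stay as the last step left them, time stands still between calls to the robot, and variables do not carry over. Pictures are saved under pics/ and viewed, at most 10 in all, crops included, and the job is handed in when it is done.

Besides the shell and the picture viewer there is one more tool, called after ">>>" by a JSON object that holds its "api" and its "payload", one argument or row to a line. drive_tool: Moves the arm, as the interface text tells. Its arguments: {"type":"object","properties":{"deltas":{"type":"array","items":{"type":"array","items":{"type":"array","items":{"type":"number"}}}},"newtons":{"type":"number"}},"required":["deltas"]}

```bash
mkdir -p pics; cat > h.py <<'E'
import numpy as np,cv2
from workcell import *
def shot(n):
    p,d=read_camera(n); np.savez(f'/tmp/{n}.npz',p=p,d=d); return p,d
def cloud(n):
    z=np.load(f'/tmp/{n}.npz'); p,d=z['p'],z['d']; c=calibration(n); K=np.array(c['mtx']);T=np.array(c['world_from_camera'])
    v,u=np.mgrid[:480,:640]; X=np.stack([(u-K[0,2])/K[0,0]*d,-(v-K[1,2])/K[1,1]*d,-d],-1)
    W=X@T[:3,:3].T+T[:3,3]; W[d==0]=np.nan; return p,W
E
python3 - <<'E'
from h import *
for n in('scene','top'):
    p,d=shot(n); cv2.imwrite(f'pics/{n}0.png',p[...,::-1]); c=calibration(n); print({k:np.round(v,3).tolist() for k,v in c.items() if k!='x'})
print(get_state())
E
```

```text
{'mtx': [[555.276, 0.0, 323.88], [0.0, 555.276, 243.148], [0.0, 0.0, 1.0]], 'world_from_camera': [[0.877, -0.329, 0.351, 0.876], [0.48, 0.62, -0.621, -0.677], [-0.013, 0.713, 0.701, 0.836], [0.0, 0.0, 0.0, 1.0]]}
{'mtx': [[551.465, 0.0, 316.57], [0.0, 551.465, 242.792], [0.0, 0.0, 1.0]], 'world_from_camera': [[0.001, 0.989, -0.145, 0.286], [-1.0, 0.001, -0.0, 0.005], [0.0, 0.145, 0.989, 1.496], [0.0, 0.0, 0.0, 1.0]]}
{'clock': 0.1, 'joint_pos': array([ 1.04737334e+00,  3.13931259e-01,  4.50912818e-02,  1.30361167e+00,
       -3.93876941e-05,  1.43121198e+00]), 'qvel': array([-0.00080335, -0.00187922,  0.00204824, -0.00018249, -0.00107661,
        0.00085464]), 'tau': array([ 3.05049674e-03, -4.81723988e+01,  2.99244726e+01,  1.27037993e-02,
       -5.43128363e-05,  2.29885273e-06]), 'tcp_pos': array([0.21510569, 0.53275036, 0.23049413]), 'orientation': array([-2.50753591e-04,  1.90743244e-01,  9.81639613e-01, -7.89008821e-04]), 'wrist_force': array([-0.60276117,  0.23796738,  0.34822644]), 'ft_torque': array([-0.03851569, -0.06729424, -0.02678423]), 'grip_force': 0.0, 'finger_gap': 0.08528057626766576}
```

View pics/scene0.png

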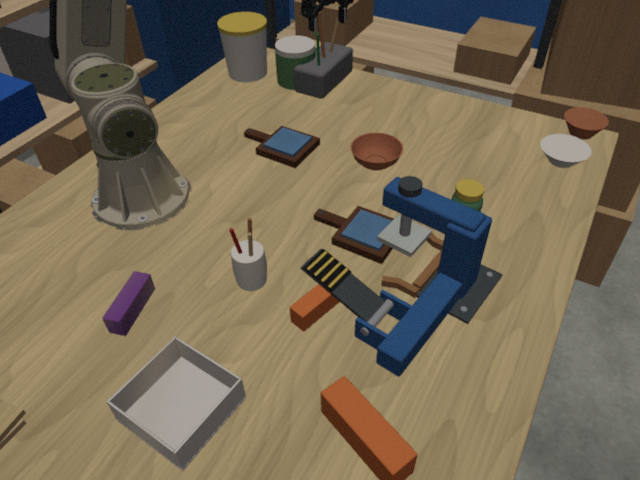

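View pics/top0.png

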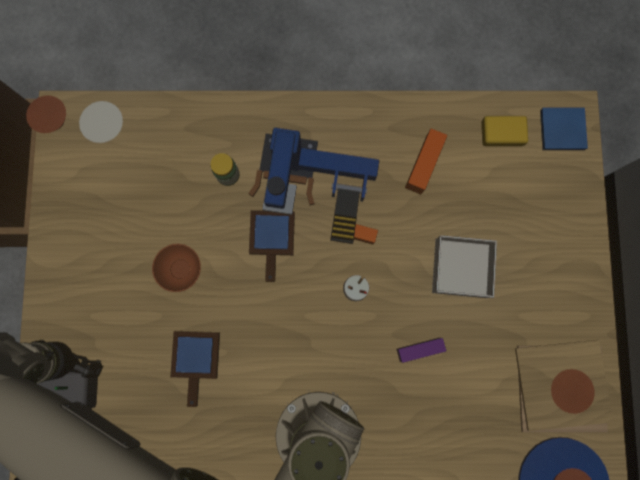

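The top view shows possible chocks at (366,234), the small orange one under the pedal, (427,160), a large orange one, and (422,350), purple. I choose (366,234). The boards are at (272,233) and (195,355). The first is farthest to the robot's right, so I choose it. The tub is at (465,267) and the pot at (356,288).

```bash
cat >> h.py <<'E'
def rect(P):
    (c,s,a)=cv2.minAreaRect((P[:,:2]*1000).astype(np.float32)); return np.round(c,1),np.round(s,1),round(a,1)
def blob(n,lo,hi,box,zr):
    p,W=cloud(n); h=cv2.cvtColor(p,cv2.COLOR_RGB2HSV); m=cv2.inRange(h,lo,hi)>0
    x0,y0,x1,y1=box; k=np.zeros_like(m);k[y0:y1,x0:x1]=1
    m&=k&(W[...,2]>zr[0])&(W[...,2]<zr[1]); m=cv2.morphologyEx(m.astype(np.uint8),cv2.MORPH_OPEN,np.ones((3,3)))>0
    return W[m]
E
python3 - <<'E'
from h import *
p,W=cloud('top')
def r(name,*a):
    P=blob(*a); print(name,len(P),*(rect(P) if len(P)>5 else ()),np.round(np.percentile(P[:,2],[5,50,95]),3) if len(P) else '')
A=((0,0,0),(180,255,255))
r('chock top','top',(0,150,90),(14,255,255),(345,215,390,250),(.035,.055))
r('chock scene','scene',(0,150,60),(14,255,255),(280,270,345,330),(.038,.055))
r('board','top',*A,(240,205,300,290),(.012,.026))
r('board s','scene',*A,(310,200,405,262),(.012,.025))
r('square','top',*A,(240,205,300,256),(.012,.034))
r('tile','top',(95,60,30),(130,255,255),(245,205,300,256),(.02,.036))
r('tile s','scene',(95,60,30),(130,255,255),(335,205,400,255),(.02,.036))
r('handle','top',*A,(260,260,285,290),(.012,.03))
r('tub','top',*A,(425,225,505,305),(.05,.07))
r('pot','top',*A,(335,265,380,305),(.06,.2))
r('arm','top',(95,80,30),(130,255,255),(250,115,310,215),(.165,.19))
r('ram','top',*A,(250,170,310,215),(.06,.08))
r('ram s','scene',*A,(370,210,440,260),(.06,.08))
r('housing','top',(95,80,30),(130,255,255),(298,140,390,190),(.04,.06))
r('pedal','top',*A,(325,185,365,250),(.05,.12))
r('pedal s','scene',*A,(295,245,390,325),(.05,.12))
r('cheeksR','top',*A,(298,172,318,208),(.01,.022))
r('cheeksL','top',*A,(245,165,264,200),(.01,.022))
r('jar','top',*A,(205,145,240,190),(.09,.13))
im=np.load('/tmp/top.npz')['p'][110:310,230:500]; im2=np.load('/tmp/scene.npz')['p'][150:380,230:500]
o=np.zeros((600,800,3),np.uint8); a=cv2.resize(im,(400,296)); b=cv2.resize(im2,(700,596)); 
cv2.imwrite('pics/c1.png',cv2.resize(im2,(700,596),interpolation=cv2.INTER_CUBIC)[...,::-1])
E
```

```text
chock top 279 [ 526.2 -124.2] [60.3 35.7] 74.9 [0.039 0.044 0.049]
chock scene 668 [ 530.1 -121.1] [76.6 37.2] 73.9 [0.04  0.044 0.046]
board 935 [496.1 129.8] [120.6 193.6] 88.2 [0.014 0.019 0.024]
board s 1051 [497.9 126. ] [124.3 196.9] 86.5 [0.014 0.018 0.022]
square 1821 [531.  128.7] [120.6 123.8] 88.2 [0.015 0.023 0.03 ]
tile 941 [531.5 128.5] [89.5 87.2] 0.3 [0.021 0.026 0.031]
tile s 1045 [534.4 126.8] [97.8 89.3] 88.9 [0.023 0.026 0.028]
handle 156 [427.8 131.5] [24.9 56.9] 87.8 [0.013 0.017 0.022]
tub 42 [ 430.1 -458.3] [  6.6 146.4] 84.0 [0.052 0.058 0.063]
pot 508 [379.2 -95.9] [62.1 62.2] 89.5 [0.077 0.084 0.14 ]
arm 1275 [671.1  94. ] [ 66.  195.8] 84.0 [0.169 0.178 0.183]
ram 335 [619.  104.2] [78.2 80.4] 81.4 [0.063 0.069 0.074]
ram s 1080 [620.7  99.7] [84.9 80.5] 81.4 [0.063 0.069 0.072]
housing 1358 [700.6 -49.9] [212.6  89.5] 80.9 [0.043 0.049 0.054]
pedal 933 [555.4 -68. ] [ 61.6 120.4] 81.2 [0.054 0.077 0.093]
pedal s 1981 [558.1 -71.5] [ 64.1 121.7] 80.4 [0.053 0.074 0.091]
cheeksR 131 [651.   32.1] [75.6 30.9] 2.7 [0.011 0.015 0.019]
cheeksL 61 [662.3 174.9] [17.6 54.1] 67.8 [0.012 0.015 0.019]
jar 401 [698.4 253.1] [56.1 58.2] 88.5 [0.102 0.108 0.113]
```

View pics/c1.png

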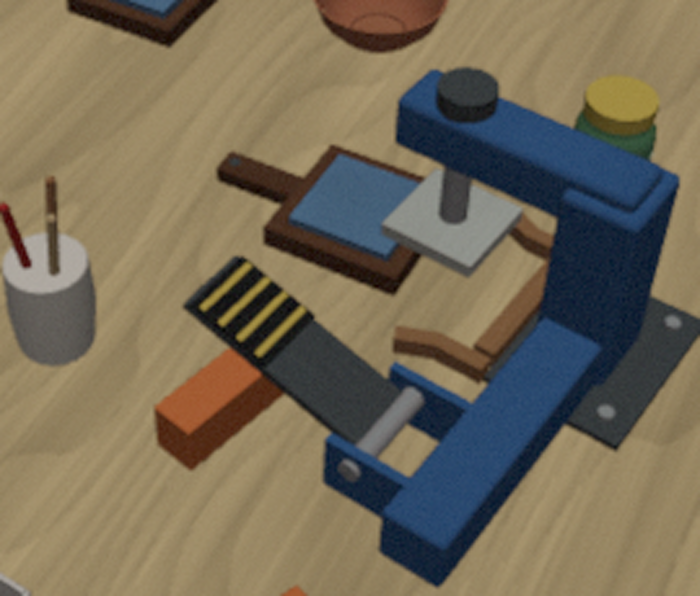

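Crop: the chosen chock is under the pedal with its near end at about (185,430), and its -y end is free. The board lies before the ram with its tile proud. The pot stands on the arm's line to the chock, so I'll watch the clearance.

```bash
cat >> h.py <<'E'
from scipy.spatial.transform import Rotation as R
def tgt(pos,head,tilt=0,od=0,show=True):
    """pos m, head: heading (deg) of tool y; body leans by tilt deg toward world direction od deg (perp. to head)"""
    s=get_state(); q=s['orientation']; R0=R.from_quat(np.r_[q[1:],q[0]])
    h,t,o=np.radians([head,tilt,od]); y=np.array([np.cos(h),np.sin(h),0]); z=-np.array([np.sin(t)*np.cos(o),np.sin(t)*np.sin(o),np.cos(t)])
    R1=R.from_matrix(np.stack([np.cross(y,z),y,z],1))
    print('shift mm',np.round(R0.inv().apply(np.array(pos)-s['tcp_pos'])*1000,1),'turn',np.round((R0.inv()*R1).as_rotvec(degrees=True),1),'| tcp',np.round(s['tcp_pos'],4),'j',np.round(s['joint_pos'],2),'F',np.round(s['wrist_force'],1),'t',round(s['clock'],2))
E
python3 - <<'E'
from h import *
for n in('top','scene'):
    p,W=cloud(n); x,y,z=np.moveaxis(W,-1,0)
    m=(x>.33)&(x<.55)&(y<-.27)&(y>-.52)&(z>.045)&(z<.07); print(n,m.sum(),rect(W[m]),np.percentile(W[m][:,2],[5,95]))
tgt((.5226,-.1410,.231),-16)
E
```

```text
top 535 (array([ 437.6, -386.8]), array([152.3, 151. ]), 84.4) [0.04661425 0.06310242]
scene 1977 (array([ 437.6, -390.2]), array([151.2, 152.5]), 84.6) [0.04621401 0.0602619 ]
shift mm [-5.374e+02 -5.096e+02  2.000e-01] turn [-0.1  0.1 84. ] | tcp [0.2151 0.5328 0.2305] j [ 1.05  0.31  0.05  1.3  -0.    1.43] F [-0.6  0.2  0.3] t 0.1
```

>>> {"api": "drive_tool", "payload": {
  "deltas": [
    [[0,-0.537,-0.51,-0.02,0,0,84],[0,-0.537,-0.51,-0.02,0,0,84],[0,-0.537,-0.51,-0.02,0,0,84],[0,-0.537,-0.51,-0.02,0,0,84],[0,-0.537,-0.51,-0.02,0,0,84],[0,-0.537,-0.51,-0.02,0,0,84],[0,-0.537,-0.51,-0.02,0,0,84],[0,-0.537,-0.51,-0.02,0,0,84],[0,-0.537,-0.51,-0.02,0,0,84],[0,-0.537,-0.51,-0.02,0,0,84],[0,-0.537,-0.51,-0.02,0,0,84],[0,-0.537,-0.51,-0.02,0,0,84]]
  ],
  "newtons": 60
}}

```text
clock: 1.6
tcp_pos: [0.5227, -0.1431, 0.2509]
orientation: [-0.0, 0.799, 0.601, -0.0]
wrist_force: [1.7, -0.1, -0.3]
finger_gap: 0.0854
grip_force: 0.0
```

```bash
python3 - <<'E'
from h import *
p,d=shot('scene'); cv2.imwrite('pics/s1.png',p[...,::-1]); 
p,W=cloud('scene'); a=np.radians(-14.3); x,y,z=np.moveaxis(W,-1,0)
u=x*np.cos(a)+y*np.sin(a)
for lo in np.arange(.1,.65,.05):
    m=(u>lo)&(u<lo+.05)&(abs(-x*np.sin(a)+y*np.cos(a))<.12)&(z>.16)
    print(round(lo,2),m.sum(),np.round(np.nanpercentile(z[m],[1,50]),3) if m.sum()>9 else '')
tgt((.5226,-.1410,.1),-16,10,-106)
E
```

```text
0.1 0 
0.15 0 
0.2 0 
0.25 0 
0.3 0 
0.35 0 
0.4 0 
0.45 812 [0.266 0.319]
0.5 3222 [0.295 0.512]
0.55 10434 [0.283 0.521]
0.6 672 [0.312 0.343]
shift mm [  7.1  -5.4 150.2] turn [ 0.2 10.2 -0.3] | tcp [ 0.5255 -0.1487  0.2502] j [-0.42  0.25  0.01  1.32 -0.    1.43] F [ 5.4 -5.5  1.5] t 1.65
```

View pics/s1.png

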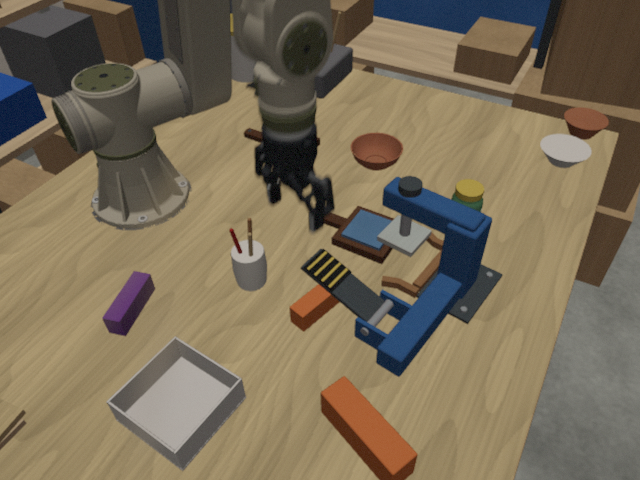

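Here the fingers are over the bench at (320,215). The wrist stands vertically and well above the pot at (250,265). I'm going down with a 10° lean away from the pedal.

>>> {"api": "drive_tool", "payload": {
  "deltas": [
    [[0,0,0,0.06,0,10,0],[0,0,0,0.12,0,10,0],[0,0,0,0.15,0,10,0],[0,0,0,0.16,0,10,0],[0,0,0,0.16,0,10,0],[0,0,0,0.16,0,10,0]]
  ]
}}

```text
clock: 2.4
tcp_pos: [0.5235, -0.1411, 0.093]
orientation: [-0.051, 0.795, 0.6, 0.07]
wrist_force: [0.1, -0.4, 1.2]
finger_gap: 0.0856
grip_force: 0.0
```

```bash
python3 - <<'E'
from h import *
tgt((.5234,-.1406,.012),-16,10,-106)
E
```

```text
shift mm [-13.6  -0.5  79.8] turn [0.2 0.  0.1] | tcp [ 0.5235 -0.1411  0.093 ] j [-0.51  0.35 -0.27  0.99  0.17  1.34] F [ 0.1 -0.4  1.2] t 2.4
```

>>> {"api": "drive_tool", "payload": {
  "deltas": [
    [[0,-0.007,0,0.04,0,0,0],[0,-0.0136,0,0.07,0,0,0],[0,-0.0136,0,0.08,0,0,0],[0,-0.0136,0,0.08,0,0,0],[255,-0.0136,0,0.08,0,0,0],[255,-0.0136,0,0.08,0,0,0],[255,-0.0136,0,0.08,0,0,0],[255,-0.0136,0,0.08,0,0,0],[255,-0.0136,0,0.08,0,0,0]]
  ]
}}

```text
clock: 3.52
tcp_pos: [0.5232, -0.1408, 0.0112]
orientation: [-0.052, 0.796, 0.6, 0.07]
wrist_force: [-0.3, -0.6, 6.1]
finger_gap: 0.0353
grip_force: 60.6
```

```bash
python3 - <<'E'
from h import *
s=get_state();print(s['finger_gap'],s['grip_force'])
t=s['tcp_pos']; o=np.array([np.cos(np.radians(-106)),np.sin(np.radians(-106)),0])
tgt(t+.09*o+[0,0,.004],-16,10,-106)
tgt(t+.09*o+[0,0,.15],-16,0,-106)
E
```

```text
0.035333001712485886 60.64427733421326
shift mm [-87.9   0.  -19.5] turn [0.1 0.  0. ] | tcp [ 0.5232 -0.1408  0.0112] j [-0.51  0.43 -0.37  0.8   0.17  1.34] F [-0.3 -0.6  6.1] t 3.52
shift mm [ -62.6    0.3 -163.3] turn [  0.1 -10.    0. ] | tcp [ 0.5232 -0.1408  0.0112] j [-0.51  0.43 -0.37  0.8   0.17  1.34] F [-0.3 -0.6  6.1] t 3.52
```

>>> {"api": "drive_tool", "payload": {
  "deltas": [
    [[255,-0.02,0,-0.004,0,0,0],[255,-0.045,0,-0.01,0,0,0],[255,-0.07,0,-0.016,0,0,0],[255,-0.088,0,-0.0195,0,0,0],[255,-0.088,0,-0.0195,0,0,0],[255,-0.08,0,-0.065,0,0,0],[255,-0.068,0,-0.13,0,0,0],[255,-0.068,0,-0.13,0,0,0],[255,-0.068,0,-0.13,0,0,0],[255,-0.068,0,-0.13,0,0,0]]
  ]
}}

```text
clock: 4.78
tcp_pos: [0.4967, -0.2252, 0.1245]
orientation: [-0.054, 0.795, 0.6, 0.069]
wrist_force: [-0.0, -0.5, -1.3]
finger_gap: 0.0352
grip_force: 60.8
```

```bash
python3 - <<'E'
from h import *
for n in('top','scene'):
    shot(n); P=blob(n,(0,150,60),(14,255,255),(200,150,430,400) if n=='scene' else (340,200,430,300),(.08,.25))
    if len(P)>5: print(n,len(P),rect(P),np.percentile(P[:,2],[2,50,98]))
tgt((.4334,-.4323,.12),-5.5,10,-95.5)
E
```

```text
top 675 (array([ 509. , -174.3]), array([107.8,  37.5]), 73.0) [0.13375725 0.15694609 0.16287896]
scene 1469 (array([ 512. , -168.8]), array([183.2,  49.3]), 80.7) [0.11723772 0.15497634 0.1599266 ]
shift mm [-213.8   -4.   -33.3] turn [  1.6  -0.1 -10.3] | tcp [ 0.4968 -0.2254  0.1246] j [-0.66  0.35 -0.18  1.11  0.16  1.18] F [-0.2  1.5 -1.6] t 4.88
```

>>> {"api": "drive_tool", "payload": {
  "deltas": [
    [[255,-0.06,-0.001,-0.009,1.6,0,-10.3],[255,-0.12,-0.002,-0.018,1.6,0,-10.3],[255,-0.18,-0.003,-0.027,1.6,0,-10.3],[255,-0.214,-0.004,-0.033,1.6,0,-10.3],[255,-0.214,-0.004,-0.033,1.6,0,-10.3],[255,-0.214,-0.004,-0.033,1.6,0,-10.3],[255,-0.214,-0.004,-0.033,1.6,0,-10.3]]
  ]
}}

```text
clock: 5.75
tcp_pos: [0.4346, -0.4319, 0.1213]
orientation: [-0.058, 0.737, 0.67, 0.066]
wrist_force: [0.1, 0.8, -2.2]
finger_gap: 0.0349
grip_force: 60.8
```

```bash
python3 - <<'E'
from h import *
p,_=shot('top'); P=blob('top',(0,150,60),(14,255,255),(430,190,520,330),(.08,.25)); print(rect(P),np.percentile(P[:,2],[2,50,98]))
cv2.imwrite('pics/t2.png',cv2.resize(p[180:340,380:560],None,fx=3,fy=3)[...,::-1])
tgt((.4334,-.4323,.022),-5.5,10,-95.5)
E
```

```text
(array([ 436.4, -385.1]), array([120.4,  35.4]), 86.8) [0.14401546 0.15374724 0.16063701]
shift mm [-17.8  -1.6  98. ] turn [ 0.2 -0.   0.1] | tcp [ 0.4347 -0.432   0.1216] j [-0.97  0.54  0.1   1.27  0.11  0.69] F [-0.2 -0.7 -1.8] t 5.8
```

View pics/t2.png

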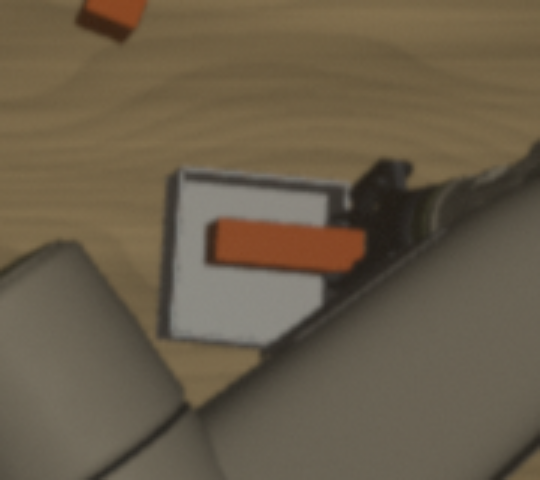

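The chock hangs level over the tub, at about (285,245) in the crop and inside the tub walls. I'm lowering it and releasing.

>>> {"api": "drive_tool", "payload": {
  "deltas": [
    [[255,-0.008,-0.001,0.045,0,0,0],[255,-0.015,-0.001,0.085,0,0,0],[255,-0.0183,-0.001,0.101,0,0,0],[255,-0.0183,-0.001,0.101,0,0,0],[60,-0.0183,-0.001,0.101,0,0,0],[60,-0.0183,-0.001,0.101,0,0,0],[60,-0.0183,-0.001,0.101,0,0,0],[60,-0.01,-0.001,0.05,0,0,0],[60,0,0,0,0,0,0],[60,0.02,0,-0.06,0,-10,0],[60,0.03,0,-0.12,0,-10,0],[60,0.03,0,-0.12,0,-10,0]]
  ]
}}

```text
clock: 7.3
tcp_pos: [0.4365, -0.426, 0.2522]
orientation: [0.007, 0.74, 0.672, 0.001]
wrist_force: [-0.3, -0.4, 0.8]
finger_gap: 0.065
grip_force: 0.0
```

```bash
python3 - <<'E'
from h import *
for n in('top','scene'):
    p,_=shot(n); P=blob(n,(0,150,60),(14,255,255),(430,220,520,330) if n=='top' else (90,330,260,470),(.01,.25)); print(n,len(P),rect(P) if len(P)>5 else '',np.percentile(P[:,2],[2,50,98])if len(P)>5 else '')
a=np.radians(-1.8); 
h=np.array([.5325,.1285])-.112*np.array([np.cos(a),np.sin(a)]);print(h)
tgt((*h,.23),-91.8); tgt((*h,.23),88.2)
E
```

```text
top 536 (array([ 436.1, -385.7]), array([118.8,  33. ]), 85.5) [0.03753892 0.04747345 0.05386703]
scene 1825 (array([ 443.1, -382.1]), array([ 43.9, 134.5]), 4.2) [0.01246966 0.04685872 0.05034746]
[0.42055527 0.13201801]
shift mm [553.  -68.6  14.8] turn [ 0.4 -0.1 86.2] | tcp [ 0.4351 -0.425   0.2465] j [-0.91  0.37  0.17  1.36  0.    0.76] F [-0.7 -0.3 -0.4] t 7.4
shift mm [553.  -68.6  14.8] turn [  0.1   0.4 -93.8] | tcp [ 0.4351 -0.425   0.2465] j [-0.91  0.37  0.17  1.36  0.    0.76] F [-0.7 -0.3 -0.4] t 7.4
```

>>> {"api": "drive_tool", "payload": {
  "deltas": [
    [[60,0.06,-0.008,0,0,0,-10],[60,0.12,-0.015,0.01,0,0,-20],[60,0.18,-0.023,0.01,0,0,-30],[60,0.24,-0.03,0.01,0,0,-40],[60,0.3,-0.038,0.01,0,0,-50],[60,0.36,-0.046,0.01,0,0,-60],[60,0.42,-0.053,0.01,0,0,-70],[60,0.48,-0.06,0.01,0,0,-80],[60,0.53,-0.066,0.01,0,0,-90],[60,0.553,-0.0686,0.01,0,0,-93.8],[60,0.553,-0.0686,0.01,0,0,-93.8],[60,0.553,-0.0686,0.01,0,0,-93.8]]
  ]
}}

```text
clock: 8.9
tcp_pos: [0.4197, 0.1318, 0.2336]
orientation: [0.001, 0.016, 1.0, -0.001]
wrist_force: [0.2, 0.0, 0.9]
finger_gap: 0.0652
grip_force: 0.0
```

```bash
python3 - <<'E'
from h import *
h=(.4206,.1320)
tgt((*h,.06),88.2)
tgt((*h,.005),88.2)
E
```

```text
shift mm [ -0.6   0.5 173.6] turn [-0.1  0.1 -0. ] | tcp [0.4197 0.1318 0.2336] j [ 0.12  0.05 -0.27  1.25 -0.    0.15] F [0.2 0.  0.9] t 8.9
shift mm [ -0.5   0.5 228.6] turn [-0.1  0.1 -0. ] | tcp [0.4197 0.1318 0.2336] j [ 0.12  0.05 -0.27  1.25 -0.    0.15] F [0.2 0.  0.9] t 8.9
```

>>> {"api": "drive_tool", "payload": {
  "deltas": [
    [[60,0,0,0.06,0,0,0],[60,0,0,0.12,0,0,0],[60,0,0,0.18,0,0,0],[60,0,0,0.215,0,0,0],[60,0,0,0.229,0,0,0],[60,0,0,0.229,0,0,0],[255,0,0,0.229,0,0,0],[255,0,0,0.229,0,0,0],[255,0,0,0.229,0,0,0],[255,0,0,0.229,0,0,0]]
  ],
  "newtons": 50
}}

```text
clock: 10.15
tcp_pos: [0.4223, 0.1322, 0.0073]
orientation: [0.003, 0.016, 1.0, -0.001]
wrist_force: [-0.9, -1.1, 7.0]
finger_gap: 0.0245
grip_force: 49.4
```

```bash
cat >> h.py <<'E'
A=((0,0,0),(180,255,255))
def board():
    for n,b in (('top',(235,190,310,300)),('scene',(310,190,420,270))):
        shot(n); P=blob(n,(95,50,30),(130,255,200),b,(.0,.036)); print(n,len(P),rect(P))
        P=blob(n,*A,b,(.006,.034)); print('  all',len(P),rect(P))
E
python3 - <<'E'
from h import *
s=get_state();print(s['finger_gap'],s['grip_force'],s['tcp_pos'],s['wrist_force'])
board()
# press features: back stop face, cheeks in the press frame guess
O=np.array([.620,.102]);a=np.radians(-8.7);ex=np.array([np.cos(a),np.sin(a)]);ey=np.array([-ex[1],ex[0]])
for n in('top','scene'):
    p,W=cloud(n); d=W[...,:2]-O; X=d@ex*1000;Y=d@ey*1000;Z=W[...,2]*1000
    f=(Z>9)&(Z<20)&(p[...,0]>p[...,2]+15.)
    for nm,m in(('R',f&(X>38)&(X<58)&(Y<-55)&(Y>-95)),('L',f&(X>38)&(X<58)&(Y>55)&(Y<95)),('stop',f&(X>52)&(X<90)&(abs(Y)<50))):
        if m.sum()>5: print(n,nm,m.sum(),'X',np.round(np.percentile(X[m],[3,50,97]),1),'Y',np.round(np.percentile(Y[m],[3,50,97]),1))
E
```

```text
0.02454894192822392 49.39472258090973 [0.42232781 0.13217057 0.00726605] [-0.90732106 -1.11553816  7.03761494]
top 693 (array([533.6, 129.2]), array([90.7, 89.3]), 86.5)
  all 1278 (array([561.1, 109.3]), array([165.4, 179. ]), 89.7)
scene 1086 (array([533.9, 129.1]), array([103.9,  90.7]), 88.8)
  all 2294 (array([498.3, 127.4]), array([126.4, 194. ]), 87.5)
top R 35 X [38.8 47.9 57.5] Y [-76.  -69.2 -63.5]
top L 36 X [38.6 48.4 57.3] Y [68.4 75.4 82.3]
top stop 91 X [59.3 68.3 77.1] Y [-48.9 -29.8 -11.1]
scene R 72 X [38.3 48.3 57.2] Y [-81.  -74.8 -64.8]
scene L 55 X [39.2 47.3 55.9] Y [63.8 69.3 78.8]
scene stop 302 X [61.3 69.7 79.4] Y [-47.4 -10.5  38.8]
```

```bash
python3 - <<'E'
from h import *
O=np.array([.620,.1025]);a=np.radians(-8.7);ex=np.array([np.cos(a),np.sin(a)])
for b in(85,30,0,-3): tgt((*(O-ex*(b+111.3)/1000),.0073),81.3)
E
```

```text
shift mm [-3.6  0.1  0. ] turn [-0.   0.4  6.9] | tcp [0.4224 0.1322 0.0073] j [ 0.12  0.26 -0.64  0.66 -0.    0.15] F [-0.7 -0.6  6.5] t 10.25
shift mm [-58.2  -6.5   0.4] turn [-0.   0.4  6.9] | tcp [0.4224 0.1322 0.0073] j [ 0.12  0.26 -0.64  0.66 -0.    0.15] F [-0.7 -0.6  6.5] t 10.25
shift mm [-87.9 -10.1   0.6] turn [-0.   0.4  6.9] | tcp [0.4224 0.1322 0.0073] j [ 0.12  0.26 -0.64  0.66 -0.    0.15] F [-0.7 -0.6  6.5] t 10.25
shift mm [-90.9 -10.4   0.6] turn [-0.   0.4  6.9] | tcp [0.4224 0.1322 0.0073] j [ 0.12  0.26 -0.64  0.66 -0.    0.15] F [-0.7 -0.6  6.5] t 10.25
```

>>> {"api": "drive_tool", "payload": {
  "deltas": [
    [[255,-0.002,0,-0.002,0,0,3.5],[255,-0.004,0,-0.002,0,0,7],[255,-0.004,0,-0.002,0,0,7],[255,-0.02,-0.002,-0.002,0,0,7],[255,-0.04,-0.0045,-0.002,0,0,7],[255,-0.058,-0.0065,-0.002,0,0,7],[255,-0.058,-0.0065,-0.002,0,0,7],[255,-0.058,-0.0065,-0.002,0,0,7]]
  ]
}}

```text
clock: 11.25
tcp_pos: [0.4792, 0.1239, 0.0079]
orientation: [0.002, 0.076, 0.997, -0.0]
wrist_force: [3.0, 0.1, -1.7]
finger_gap: 0.0242
grip_force: 49.5
```

```bash
cat >> h.py <<'E'
def sq(O=np.array([.620,.1025]),a=-8.7):
    a=np.radians(a);ex=np.array([np.cos(a),np.sin(a)]);ey=np.array([-ex[1],ex[0]])
    for n,b in (('top',(235,150,320,300)),('scene',(300,180,440,280))):
        shot(n); p,W=cloud(n); d=W[...,:2]-O; X=d@ex*1000;Y=d@ey*1000;Z=W[...,2]*1000
        h=cv2.cvtColor(p,cv2.COLOR_RGB2HSV)
        m=(Z>12)&(Z<34)&(X<40)&(X>-190)&(abs(Y)<75); m=cv2.morphologyEx(m.astype(np.uint8),cv2.MORPH_OPEN,np.ones((3,3)))>0
        f=m&(Z<24)&(X>-100)&(X<-35)
        for lab,yy in(('near',Y),):
            for lo in(-75,-60,-45,-30,-15,0):
                k=m&(X>lo)&(X<lo+15)
                if k.sum()>20: print(n,lo,'Yedges',np.round(np.percentile(Y[k],[1,99]),1))
        for lo in(-55,-35,25,45):
            k=m&(Y>lo)&(Y<lo+15)
            if k.sum()>20: print(n,'y',lo,'rear X',np.round(np.percentile(X[k],[1]),1))
E
python3 - <<'E'
from h import *
O=np.array([.620,.1025]);a=np.radians(-8.7);ex=np.array([np.cos(a),np.sin(a)])
for b in(30,0,-3): tgt((*(O-ex*(b+111.3)/1000),.0063),81.3)
sq()
cv2.imwrite('pics/s3.png',cv2.resize(np.load('/tmp/scene.npz')['p'][130:330,270:510],None,fx=3,fy=3)[...,::-1])
E
```

```text
shift mm [-1.1  0.2  1.6] turn [-0.   0.3 -0.1] | tcp [0.4792 0.1239 0.0079] j [ 0.09  0.35 -0.51  0.71 -0.    0.24] F [ 3.   0.1 -1.7] t 11.25
shift mm [-31.1   0.2   1.7] turn [-0.   0.3 -0.1] | tcp [0.4792 0.1239 0.0079] j [ 0.09  0.35 -0.51  0.71 -0.    0.24] F [ 3.   0.1 -1.7] t 11.25
shift mm [-34.1   0.2   1.7] turn [-0.   0.3 -0.1] | tcp [0.4792 0.1239 0.0079] j [ 0.09  0.35 -0.51  0.71 -0.    0.24] F [ 3.   0.1 -1.7] t 11.25
top -75 Yedges [-59.1 -12.6]
top -60 Yedges [-58.6  -8. ]
top -45 Yedges [-59.1  -6.3]
top -30 Yedges [-59.4 -36.1]
top -15 Yedges [-59.9  58.2]
top 0 Yedges [-59.7  59.8]
top y -55 rear X [-91.8]
top y -35 rear X [-91.3]
top y 45 rear X [-7.2]
scene -75 Yedges [-63.6  54.7]
scene -60 Yedges [-63.8 -12. ]
scene -45 Yedges [-63.7 -12.8]
scene -30 Yedges [-64.  -13.2]
scene -15 Yedges [-64.8 -13.7]
scene 0 Yedges [-64.9  -9.6]
scene y -55 rear X [-90.]
scene y -35 rear X [-147.9]
scene y 25 rear X [-90.6]
scene y 45 rear X [-90.4]
```

View pics/s3.png

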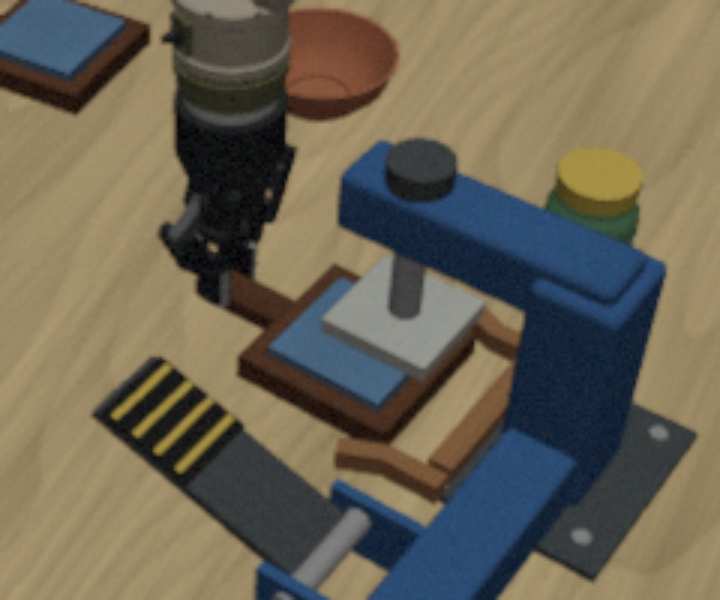

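Picture: the board is held by the handle at (225,290), square to the press, its front corner at (385,430) just short of the cheeks. Both ends of the pocket are clear, so I'm pushing in.

>>> {"api": "drive_tool", "payload": {
  "deltas": [
    [[255,-0.006,0.0025,0,0,0,0],[255,-0.012,0.0025,0,0,0,0],[255,-0.018,0.0025,0,0,0,0],[255,-0.023,0.0025,0,0,0,0],[255,-0.027,0.0025,0,0,0,0],[255,-0.029,0.0025,0,0,0,0],[255,-0.029,0.0025,0,0,0,0]]
  ]
}}

```text
clock: 12.22
tcp_pos: [0.5082, 0.122, 0.008]
orientation: [0.002, 0.077, 0.997, -0.0]
wrist_force: [-0.8, -0.2, -2.5]
finger_gap: 0.0244
grip_force: 49.5
```

>>> {"api": "drive_tool", "payload": {
  "deltas": [
    [[255,-0.002,0,0,0,0,0],[255,-0.003,0,0,0,0,0],[255,-0.003,0,0,0,0,0],[255,-0.003,0,0,0,0,0]]
  ]
}}

```text
clock: 12.72
tcp_pos: [0.5104, 0.1216, 0.0079]
orientation: [0.002, 0.076, 0.997, -0.0]
wrist_force: [-2.7, -0.2, -2.2]
finger_gap: 0.025
grip_force: 49.5
```

```bash
python3 - <<'E'
from h import *
O=np.array([.620,.1025]);a=np.radians(-8.7);ex=np.array([np.cos(a),np.sin(a)])
tgt((*(O-ex*(111.3)/1000),.0063),81.3)
sq()
E
```

```text
shift mm [ 0.1 -2.3  1.6] turn [-0.   0.2 -0.1] | tcp [0.5104 0.1216 0.0079] j [ 0.08  0.39 -0.43  0.74 -0.    0.23] F [-2.7 -0.2 -2.2] t 12.72
top -60 Yedges [-56.1 -13.7]
top -45 Yedges [-56.  -11.9]
top -30 Yedges [-56.7 -35.7]
top -15 Yedges [-56.9 -36.2]
top 0 Yedges [-57.1 -36.6]
top y -55 rear X [-59.6]
top y -35 rear X [-60.6]
scene -75 Yedges [-46.   12.5]
scene -60 Yedges [-61.5  -8.9]
scene -45 Yedges [-61.5 -13. ]
scene -30 Yedges [-61.7 -13.4]
scene -15 Yedges [-60.6 -14.7]
scene 0 Yedges [-61.3 -13.5]
scene y -55 rear X [-58.7]
scene y -35 rear X [-115.8]
scene y 25 rear X [27.4]
scene y 45 rear X [24.9]
```

>>> {"api": "drive_tool", "payload": {
  "deltas": [
    [[255,-0.002,0,0,0,0,0],[255,-0.004,0,0,0,0,0],[255,-0.004,0,0,0,0,0]]
  ]
}}

```text
clock: 13.2
tcp_pos: [0.5104, 0.1212, 0.0073]
orientation: [-0.002, 0.076, 0.997, -0.0]
wrist_force: [-11.9, 0.3, 5.1]
finger_gap: 0.0246
grip_force: 50.2
```

The wrist force rose to 12 N with no further motion, so the board is home. I'm releasing and lifting.

>>> {"api": "drive_tool", "payload": {
  "deltas": [
    [[255,0.003,0,0,0,0,0],[255,0.003,0,0,0,0,0],[60,0.003,0,0,0,0,0],[60,0.003,0,0,0,0,0],[60,0.003,0,0,0,0,0],[60,0.004,0,-0.05,0,0,0],[60,0.01,0,-0.11,0,0,0],[255,0.02,0,-0.17,0,0,0],[255,0.02,0,-0.19,0,0,0],[255,0.02,0,-0.19,0,0,0],[255,0.02,0,-0.19,0,0,0]]
  ]
}}

```text
clock: 14.58
tcp_pos: [0.4937, 0.1241, 0.1967]
orientation: [0.001, 0.077, 0.997, -0.0]
wrist_force: [-0.5, 0.6, -0.2]
finger_gap: -0.0
grip_force: 0.0
```

```bash
python3 - <<'E'
from h import *
sq()
cv2.imwrite('pics/s4.png',cv2.resize(np.load('/tmp/scene.npz')['p'][130:330,270:510],None,fx=3,fy=3)[...,::-1])
p,W=cloud('scene');m=(W[...,0]>.56)&(W[...,0]<.59)&(abs(W[...,1]-.11)<.03);print('tile z',np.percentile(W[m][:,2],[10,50,90]))
O=np.array([.620,.1025]);a=np.radians(-8.7);ex=np.array([np.cos(a),np.sin(a)]);ey=np.array([-ex[1],ex[0]])
P=O+ex*(.060-.1256)-ey*.18;print(P); tgt((*P,.21),81.3);tgt((*P,.21),-8.7)
E
```

```text
top -60 Yedges [-55.7   5.5]
top -45 Yedges [-55.6  10.2]
top -30 Yedges [-56.5 -35.8]
top -15 Yedges [-55.1 -35.5]
top 0 Yedges [-55.9 -35.4]
top y -55 rear X [-60.5]
top y -35 rear X [-60.2]
scene -75 Yedges [-49.6  10.5]
scene -60 Yedges [-61.9  -8.7]
scene -45 Yedges [-61.1 -13.6]
scene -30 Yedges [-61.5 -13.8]
scene -15 Yedges [-61.3 -13.8]
scene 0 Yedges [-62.3 -13.5]
scene y -55 rear X [-59.3]
scene y -35 rear X [-58.8]
scene y 25 rear X [26.6]
scene y 45 rear X [23.2]
tile z [0.02049099 0.14727149 0.17905343]
[ 0.52792785 -0.06550619]
shift mm [ -63.1 -182.   -13.7] turn [-0.   0.  -0.1] | tcp [0.4933 0.124  0.1961] j [ 0.09  0.2  -0.19  1.18 -0.    0.24] F [-0.4 -1.   0.4] t 14.68
shift mm [ -63.1 -182.   -13.7] turn [ 0.   0.1 89.9] | tcp [0.4933 0.124  0.1961] j [ 0.09  0.2  -0.19  1.18 -0.    0.24] F [-0.4 -1.   0.4] t 14.68
```

View pics/s4.png

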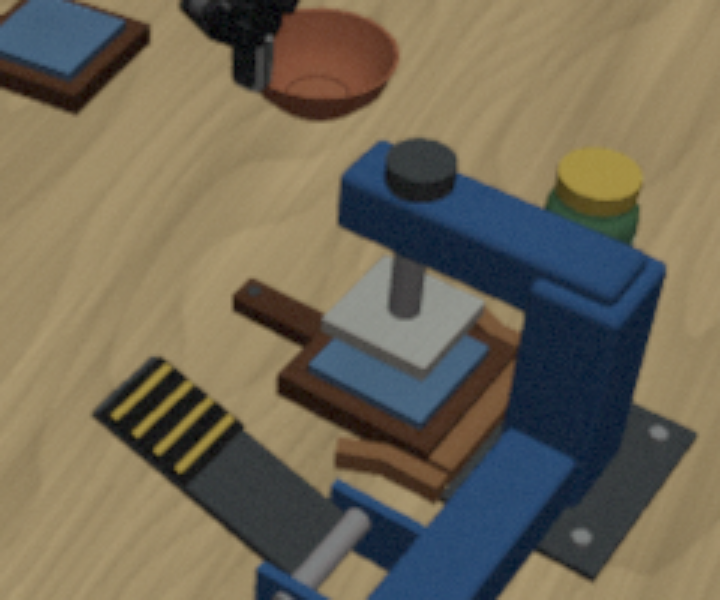

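Picture: the board sits at the stop with its edge along the stop's face at about (470,420), the tile proud and the ram up. Next is the pedal tread at (165,415).

>>> {"api": "drive_tool", "payload": {
  "deltas": [
    [[255,-0.02,-0.06,-0.014,0,0,0],[255,-0.04,-0.12,-0.014,0,0,0],[255,-0.06,-0.175,-0.014,0,0,0],[255,-0.063,-0.182,0.03,0,0,0],[255,-0.063,-0.182,0.08,0,0,0],[255,-0.063,-0.182,0.095,0,0,0],[255,-0.063,-0.182,0.095,0,0,0],[255,-0.063,-0.182,0.095,0,0,0]]
  ]
}}

```text
clock: 15.68
tcp_pos: [0.5304, -0.0654, 0.1048]
orientation: [0.003, 0.076, 0.997, -0.0]
wrist_force: [-0.1, -0.4, -0.1]
finger_gap: 0.0001
grip_force: 0.0
```

```bash
python3 - <<'E'
from h import *
O=np.array([.620,.1025]);a=np.radians(-8.7);ex=np.array([np.cos(a),np.sin(a)]);ey=np.array([-ex[1],ex[0]])
for th in (.32,.23,.14,.05):
    r=.135*np.cos(th)-.008*np.sin(th); z=.035+.135*np.sin(th)+.008*np.cos(th)
    P=O+ex*(.060-r)-ey*.18; tgt((*P,z),81.3)
E
```

```text
shift mm [ 2.5 -0.5 19.7] turn [-0.   0.4 -0. ] | tcp [ 0.5304 -0.0654  0.1048] j [-0.27  0.3  -0.29  0.97  0.   -0.12] F [-0.1 -0.4 -0.1] t 15.68
shift mm [ 6.6 -0.5 31.2] turn [-0.   0.4 -0. ] | tcp [ 0.5304 -0.0654  0.1048] j [-0.27  0.3  -0.29  0.97  0.   -0.12] F [-0.1 -0.4 -0.1] t 15.68
shift mm [ 9.6 -0.5 43. ] turn [-0.   0.4 -0. ] | tcp [ 0.5304 -0.0654  0.1048] j [-0.27  0.3  -0.29  0.97  0.   -0.12] F [-0.1 -0.4 -0.1] t 15.68
shift mm [11.6 -0.5 55. ] turn [-0.   0.4 -0. ] | tcp [ 0.5304 -0.0654  0.1048] j [-0.27  0.3  -0.29  0.97  0.   -0.12] F [-0.1 -0.4 -0.1] t 15.68
```

>>> {"api": "drive_tool", "payload": {
  "deltas": [
    [[255,0.0025,0,0.015,0,0,0],[255,0.003,0,0.021,0,0,0],[255,0.005,0,0.027,0,0,0],[255,0.007,0,0.033,0,0,0],[255,0.009,0,0.039,0,0,0],[255,0.01,0,0.045,0,0,0],[255,0.011,0,0.05,0,0,0],[255,0.0116,0,0.055,0,0,0],[255,0.0116,0,0.058,0,0,0],[255,0.0116,0,0.058,0,0,0]]
  ]
}}

```text
clock: 16.92
tcp_pos: [0.5191, -0.0638, 0.0493]
orientation: [0.004, 0.076, 0.997, -0.001]
wrist_force: [-8.8, 2.2, 34.2]
finger_gap: -0.0001
grip_force: 16.6
```

>>> {"api": "drive_tool", "payload": {
  "deltas": [
    [[255,0,0,0.003,0,0,0],[255,0,0,0.003,0,0,0],[255,0,0,0.003,0,0,0],[255,0,0,0.003,0,0,0],[255,0,0,0.003,0,0,0],[255,0,0,0.003,0,0,0],[255,0,0,0.003,0,0,0]]
  ]
}}

```text
clock: 17.8
tcp_pos: [0.5191, -0.0639, 0.0489]
orientation: [0.005, 0.076, 0.997, -0.001]
wrist_force: [-16.4, 4.3, 55.1]
finger_gap: -0.0002
grip_force: 27.3
```

```bash
python3 - <<'E'
from h import *
p,d=shot('scene'); p,W=cloud('scene'); 
O=np.array([.620,.1025]);a=np.radians(-8.7);ex=np.array([np.cos(a),np.sin(a)]);ey=np.array([-ex[1],ex[0]])
d=W[...,:2]-O;X=d@ex;Y=d@ey;Z=W[...,2]
m=(X>-.035)&(X<.03)&(Y<-.015)&(Y>-.035)&(Z<.1);print('ram top z',np.percentile(Z[m],[10,50,90]))
E
```

```text
ram top z [0.03121024 0.03294153 0.03488468]
```

The ram top is at about 33–34 mm and the force climbs with no motion, so the pedal is on its stop. It has been held for over 1 s. I'm letting it up.

>>> {"api": "drive_tool", "payload": {
  "deltas": [
    [[255,0,0,0,0,0,0],[255,-0.001,0,-0.008,0,0,0],[255,-0.003,0,-0.016,0,0,0],[255,-0.005,0,-0.024,0,0,0],[255,-0.007,0,-0.032,0,0,0],[255,-0.009,0,-0.04,0,0,0],[255,-0.009,0,-0.07,0,0,0],[255,0.03,0,-0.12,0,0,0],[255,0.05,0,-0.18,0,0,0],[255,0.05,0,-0.2,0,0,0],[255,0.05,0,-0.2,0,0,0]]
  ]
}}

```text
clock: 19.23
tcp_pos: [0.469, -0.0563, 0.2437]
orientation: [0.004, 0.076, 0.997, -0.001]
wrist_force: [0.6, -0.0, -0.9]
finger_gap: -0.0001
grip_force: 0.0
```

```bash
python3 - <<'E'
from h import *
print(get_state()['wrist_force']); sq()
p,W=cloud('scene');cv2.imwrite('pics/s5.png',p[...,::-1])
O=np.array([.620,.1025]);a=np.radians(-8.7);ex=np.array([np.cos(a),np.sin(a)]);ey=np.array([-ex[1],ex[0]])
d=W[...,:2]-O;X=d@ex;Y=d@ey;Z=W[...,2]
h=cv2.cvtColor(p,cv2.COLOR_RGB2HSV); blue=(h[...,0]>95)&(h[...,0]<130)&(h[...,1]>50)
m=(X>-.04)&(X<.04)&(Y<-.025)&(Y>-.045)&(Z<.04);print('tile z',m.sum(),np.median(Z[m&blue]))
m=(X>-.03)&(X<.04)&(Y<-.05)&(Y>-.056)&(Z<.04);print('frame z',m.sum(),np.median(Z[m]))
m=(X>-.035)&(X<.03)&(Y<-.015)&(Y>-.035)&(Z<.1)&(Z>.04);print('ram',np.median(Z[m]) if m.any() else '')
E
```

```text
[ 0.58198902 -0.00938738 -0.88929702]
top -75 Yedges [-52.9  58.3]
top -60 Yedges [-55.3  60.4]
top -45 Yedges [-55.6  60.4]
top -30 Yedges [-56.5  61.4]
top -15 Yedges [-55.9  61.9]
top 0 Yedges [-56.6  62.7]
top y -55 rear X [-60.2]
top y -35 rear X [-60.9]
top y 25 rear X [-60.3]
top y 45 rear X [-59.5]
scene -75 Yedges [-25.3   8.9]
scene -60 Yedges [-60.3  -6.9]
scene -45 Yedges [-60.7  -7.5]
scene -30 Yedges [-61.6  -7.3]
scene -15 Yedges [-61.2  -7.3]
scene 0 Yedges [-62.6  -8. ]
scene y -55 rear X [-58.9]
scene y -35 rear X [-59.4]
scene y 25 rear X [23.7]
scene y 45 rear X [25.]
tile z 280 0.01906509240962745
frame z 73 0.018725353081166518
ram 0.06909789042907544
```

View pics/s5.png

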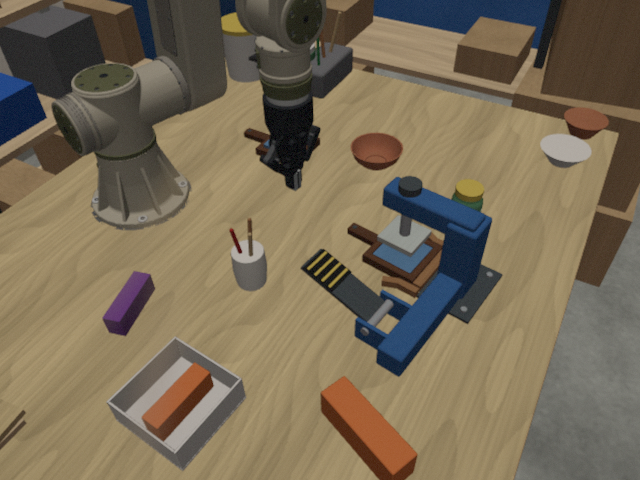

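The picture shows the chock in the tub at (180,400), the board home with its tile flush at (402,252), and the pedal and ram back up. The pot, bowl and jar stand where they were.

```bash
python3 -c "from workcell import *; print(hand_in())"
```

```text
the job is handed in; nothing more can be done
None
```

The job is done and handed in: the chock is in the tub, and the board is square against the back stop with its tile pressed flush by the pedal, which was held on its stop for over a second and is up again.

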